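Bring the orange marker into the inspection camera's mirror view

ROBOT

A 6-joint arm with a two-finger parallel gripper is mounted at the origin on a cart in front of the work surface, level with it; the furniture and walls round the work are solid. World frame = base frame: x ahead of the robot, y to its left, z up, the work surface at z = 0. Lengths are in m, angles in rad, forces in N, time in s.
With the tool pointing down it reaches from about 0.375 to 0.9 m from the base axis. Payload 3.1 kg.
Tool frame: the origin (TCP) lies between the finger pads; the fingertips stand 17 mm ahead of it and the grasp point (between the pads) lies 2 mm behind it (robot.nose_length is the distance from the TCP to the fingertips, in m); z points along the fingers, y is the line along which they close (so a half turn about z gives the same grasp; the last joint's range is limited). The gripper opens to 87 mm and grips with 3 to 60 N. Pads are 19 mm wide; open, the fingers measure 117 mm over their backs; the gripper's body (75 mm by 190 mm) begins 51 mm behind the grasp point.
Start: joints at [1.075, 0.527, 1.433, -0, 1.181, -0.178], TCP at [0.195, 0.594, 0.24] pointing down, gripper open.
Joint ranges: [-3.08, 3.08], [-0.75, 2.2], [0.22, 2.44], [-1.43, 4.57], [0, 2.65], [-2.85, 2.85]. Speed limits (rad/s): [2.79, 2.79, 3.14, 3.14, 3.14, 3.14].

INTERFACE

Orientations are given as a unit quaternion [x, y, z, w].
In Python, from rig import robot, cams gives the robot as it stands.
- The arm moves only by the shell command python3 -m pendant 'ROWS' [FORCE]. ROWS is JSON, a list of rows, each an object with "jaw": the opening, from 0 (shut) to 1 (fully open); "linear": the shift along the tool's x, y, z in cm, a list of three; "twist": the turn about the tool's z in degrees. A call has 1 to 12 rows; each row shifts and turns the commanded pose from where the row before left it, along the tool's axes as they then stand; what a row does not reach is not made up. A row lasts 1/12 s, in which the tool goes at most 41.7 mm and 7.16 degrees, less where a joint would pass 70% of its speed; a pose out of reach is approached as far as the arm can. A call is refused whole if a number of a shift passes 4.17 or a number of a turn 7.16, either way. A call with a gripper value outside its range is refused whole. The fingers move at their own pace and stop on an object; FORCE is the grip in N (left out, the last holds). Time passes only in rows, so rows that do not move let the fingers close. It gives the time, the measured TCP pose, the force, the opening and the grip force at its end, in the units of the state.
- robot.get_obs(): the state, without advancing time (a new reading comes with each control period).
- cams.camera(name): name is "scene" or "top"; returns a dict with "color" (420x560x3 uint8, blue, green, red), "depth" (420x560 float32, m along the optical axis (not along the pixel's ray), 0 where there is no reading), "fov_y" (degrees; the focal length in pixels is half the picture's height over the tangent of half this angle, whatever the lens; pixels are square), "cx", "cy" (the principal point, pixels), "view" (4x4, takes a point from world to camera coordinates). Camera axes: x right, y down, z forward; pixel columns grow to the right and rows downward; lengths in m; the calibration is good to about 2 mm. A picture is of the moment at which its call begins.
- robot.hand_in(): hands the job in; it is judged then, once.
The state is a dict: "time": time; "q": joint angles; "joint_velocities": joint speeds; "joint_torque": joint torques, N m; "position": TCP position; "tool_rot": TCP orientation; "ft_force": force on the tool from outside, world axes, zero at the start; "moment": the same for the moment, N m; "grip_width": finger opening in m; "grip_force": force on a finger pad.
Only numpy, scipy, OpenCV 4.12 (cv2) and the standard library are available. Lean on these libraries where they do the work, as an engineer would, in place of code of your own. Each camera call takes 0.05 s, during which the arm holds its last target. There are 200 camera calls.

TASK

Wake the inspection camera by pressing its red switch pedal down to its stop and keeping it there for about half a second. Then turn the sprung mirror (it has a yellow grip on top) until the camera, looking into the mirror, sees the orange marker post (not the blue one) in the middle, and finish while still holding the mirror steady at that angle between the fingers, for it springs back when let go. Leave the other things on the desk where they are.

Things in the scene. Friction and masses are not known exactly. Their poses are not given: they have to be found in the camera images.
- pedal (a joint): red switch pedal with black rubber ribs on a dark steel base (130x84 mm). Plate 108 mm long, 66 mm wide, 8 mm thick, hinged at the end farther from the robot about a level pin 22 mm above the desk. 0 = up (sloping, free end raised), 0.22 rad = pressed down to its stop (plate level, top 26 mm above the desk). A spring pushes it back up; at the press point about 3 N start it and about 8 N hold it at the stop. It counts as down above 0.20 rad.
- pedal_pad (a point): press point: on the top face of the red pedal plate, midway across it, 78 mm from the hinge; about 43 mm above the desk when the pedal is up, 26 mm when it is at its stop. x axis points horizontally (pedal up) from the free end to the hinge.
- mirror: flat mirror (glass 56 mm wide, 46 mm high) in a black frame 64x54x7 mm, standing upright on an aluminium rail and turning about a vertical spindle. The origin lies on the spindle axis, which runs in the mirror's face, at the middle of the glass, 75 mm above the desk. Its -x axis is the face normal (out of the glass), z is up. At rest it faces the camera lens squarely; it turns up to 1.0 rad either way, and a weak spring (0.06 N m per rad) turns it back to rest when let go.
- mirror_grip (a point): grip point in the yellow upright grip on top of the mirror, on the spindle axis, 129 mm above the desk. The grip is a block 38 mm long along the mirror's x axis (the normal), 12 mm thick along the mirror's y axis (pinch it across this), from 106 to 148 mm above the desk; it turns with the mirror. A wider black collar (16 mm) lies below it, and the mirror frame's top is 102 mm above the desk. Axes as mirror.
- lens (a point): front of the lens of the white camera (40 mm cube on a post) that stands on the rail 110 mm in front of the mirror's axis, its lens 75 mm above the desk and looking straight at the mirror's axis. Camera top 95 mm above the desk. Its x axis points from the lens to the mirror axis.
- sight_line (a point): the camera's line of sight after the mirror: origin on the mirror's axis 75 mm above the desk, +x axis along the reflected line of sight, z up. It follows the law of reflection, so it points back to the lens when the mirror is at rest and turns by twice the mirror's angle, the same way. The camera sees a marker in the middle when this x axis passes through it.
- orange_mark (a point): centre of the orange drum (40 mm across, 40 mm high, white band round its middle) on a thin post with a round foot, fixed to the desk 110 to 170 mm from the mirror's axis, left or right of the line from lens to mirror; centre 75 mm above the desk, top 95 mm (97 mm with a small screw).
- blue_mark (a point): centre of the like post with a blue drum, on the other side of the line from lens to mirror. Not the one wanted; it and the orange one may be on either side.
- lens_box: bystander, loose on the desk: small white and blue plastic box, 44x64x29 mm; origin at the centre of its underside
- phone_chassis: bystander, loose on the desk: opened phone chassis lying flat, 72x148x8 mm; origin at the centre of its underside
- teal_phone: bystander, loose on the desk: phone with a teal back, 118x62x9 mm; origin at the centre of its underside
- parts_case: bystander, loose on the desk: flat smoky clear parts case, 96x130x24 mm; origin at the centre of its underside
- tape_roll: bystander, loose on the desk: roll of white tape, 66x66x30 mm; origin at the centre of its underside
- tweezers_black: bystander, loose on the desk: black tweezers, 20x123x8 mm; origin at the centre of its underside
- driver_green: bystander, loose on the desk: fine screwdriver with a green handle, 11x142x11 mm; origin at the centre of its underside
Not all that is in view belongs to the job. Of the things that look like the part that bears mirror, the larger one is meant.

How it is judged:
By the outcome, as a careful person would: the job done as asked, in the order asked, and still so for the second after the job is handed in, while the arm keeps its last pose, push and grip.
It also fails if it takes over 42 s, if anything falls off the work surface, if the arm or the gripper's body presses on something with over 40 N, if the wrist force passes 120 N, or if a joint passes its speed limit or range.

## Working session

There is one attempt and no reset: what is moved stays moved. The work goes in short steps, Python scripts to look and compute and a shell command to move; the robot and the scene stay as the last step left them, time stands still between calls to the robot, and variables do not carry over. Pictures are saved under pics/ and viewed, at most 10 in all, crops included, and the job is handed in when it is done.

```bash
mkdir -p pics; cat > h.py <<'E'
import numpy as np, cv2
from rig import robot, cams
def cam(n):
    c=cams.camera(n); c['f']=c['color'].shape[0]/2/np.tan(np.radians(c['fov_y'])/2); return c
def pts(c):
    h,w=c['depth'].shape; u,v=np.meshgrid(np.arange(w),np.arange(h)); d=c['depth']
    P=np.stack([(u-c['cx'])/c['f']*d,(v-c['cy'])/c['f']*d,d,np.ones_like(d)],-1)
    return (P@np.linalg.inv(c['view']).T)[...,:3]
def ray(c,u,v,z):
    T=np.linalg.inv(c['view']); o=T[:3,3]; r=T[:3,:3]@[(u-c['cx'])/c['f'],(v-c['cy'])/c['f'],1]
    return o+r*(z-o[2])/r[2]
E
python3 - <<'E'
from h import *
for n in('scene','top'):
    c=cam(n); cv2.imwrite(f'pics/{n}0.png',c['color']); np.savez(f'{n}0.npz',**c)
    print(n,np.linalg.inv(c['view'])[:3,3].round(3),c['f'],(c['depth']>0).mean())
o=robot.get_obs();print(o['time'],o['position'],o['tool_rot'],robot.nose_length)
E
```

```text
scene [-0.055 -1.04   0.927] 395.7286452990391 0.9685586734693877
top [0.359 0.036 1.393] 381.13976146850104 0.9959098639455782
0.1 [0.19437177 0.59334998 0.23868813] [ 1.57734276e-01  9.87481115e-01 -9.20786676e-04 -3.11247743e-04] 0.017
```

View pics/scene0.png

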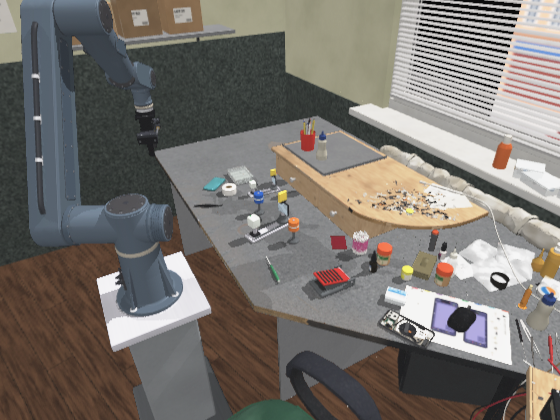

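View pics/top0.png

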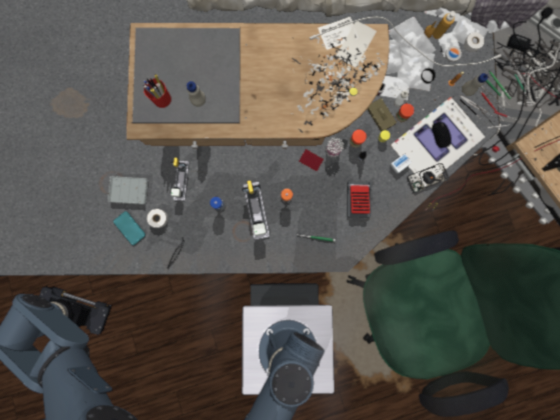

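The scene shows two mirror rigs: a larger one near top (257,210) and a small decoy at (180,180). The orange drum is at (287,195), the blue at (216,203), and the ribbed red pedal at (360,200).

```bash
cat > m.py <<'E'
from h import *
import sys
def blobs(c,P,lo,hi,zlo,zhi,box,name):
    hsv=cv2.cvtColor(c['color'],cv2.COLOR_BGR2HSV)
    m=cv2.inRange(hsv,lo,hi); 
    m=(m>0)&(P[...,2]>zlo)&(P[...,2]<zhi)&(P[...,0]>box[0])&(P[...,0]<box[1])&(P[...,1]>box[2])&(P[...,1]<box[3])
    n,l,s,ce=cv2.connectedComponentsWithStats(m.astype(np.uint8))
    for i in range(1,n):
        if s[i,4]>=6:
            Q=P[l==i]; top=Q[Q[:,2]>np.percentile(Q[:,2],90)-.006]
            (cc,wh,a)=cv2.minAreaRect((Q[:,:2]*1000).astype(np.float32))
            print(name,'px',ce[i].round(1),'n',s[i,4],'med',np.median(Q,0).round(4),'zmax',Q[:,2].max().round(3),'topmean',top.mean(0).round(4),'rect mm',np.round(cc,1),np.round(wh,1),round(a,1))
if __name__=='__main__':
  for n in('top','scene'):
    c=dict(np.load(n+'0.npz')); P=pts(c); B=(.3,.75,-.4,.35); print(n)
    blobs(c,P,(20,120,120),(35,255,255),.03,.2,B,'yellow')
    blobs(c,P,(5,120,120),(16,255,255),.05,.12,B,'orange')
    blobs(c,P,(110,120,80),(128,255,255),.05,.12,B,'blue')
    blobs(c,P,(0,150,60),(4,255,255),.01,.08,B,'red')
    blobs(c,P,(0,0,170),(180,50,255),.06,.12,B,'white')
c=dict(np.load('top0.npz'))
im=np.hstack([cv2.resize(c['color'][170:250,200:300],None,fx=5,fy=5,interpolation=2),cv2.resize(c['color'][170:250,330:390],None,fx=5,fy=5,interpolation=2)])
cv2.imwrite('pics/crop1.png',im)
E
python3 m.py
```

```text
top
yellow px [249.9 186.6] n 46 med [0.5613 0.1231 0.1482] zmax 0.154 topmean [0.5616 0.1234 0.1498] rect mm [561.  124.6] [35.9 15.4] 19.8
orange px [358.6 139.8] n 63 med [ 0.7401 -0.2592  0.068 ] zmax 0.075 topmean [ 0.7421 -0.2601  0.0692] rect mm [ 739.4 -258.2] [20.3 40.2] 2.6
orange px [286.5 194.3] n 108 med [0.5411 0.0014 0.0948] zmax 0.104 topmean [0.541  0.0017 0.0963] rect mm [541.4   1.4] [37.8 37.1] 89.1
blue px [215.6 202.4] n 99 med [0.5147 0.2425 0.0953] zmax 0.101 topmean [0.5141 0.244  0.0959] rect mm [514.4 244.1] [38.  36.5] 25.8
red px [359.5 199.1] n 465 med [ 0.5305 -0.2623  0.0395] zmax 0.054 topmean [ 0.5005 -0.2621  0.0468] rect mm [ 531.1 -263.5] [63.6 98.6] 88.3
white px [258.9 228.8] n 109 med [0.4221 0.096  0.0957] zmax 0.104 topmean [0.4229 0.0957 0.0968] rect mm [423.3  96.3] [33.9 38.1] 13.2
scene
yellow px [281.9 196.4] n 82 med [0.5587 0.1211 0.1314] zmax 0.151 topmean [0.5588 0.1209 0.1468] rect mm [560.4 122. ] [38.9 15.4] 18.1
orange px [293.2 222.2] n 77 med [ 0.5366 -0.0063  0.0931] zmax 0.098 topmean [ 0.5395 -0.0008  0.0941] rect mm [539.7 
[... 709 characters left out ...]
04.6  69.8] 1.4
white px [292.3 178.4] n 7 med [0.7179 0.3259 0.0702] zmax 0.074 topmean [0.7178 0.3241 0.0706] rect mm [723.1 324.3] [20.8 10.7] 0.1
white px [282.8 207.9] n 56 med [0.5614 0.1193 0.0769] zmax 0.096 topmean [0.5626 0.1146 0.0897] rect mm [560.9 124. ] [ 7.2 47.9] 7.8
white px [333.6 211.9] n 12 med [0.7259 0.0068 0.0689] zmax 0.075 topmean [0.7234 0.0066 0.0699] rect mm [726.5   5.7] [13.2 19.5] 72.7
white px [253.3 221. ] n 138 med [0.4163 0.0835 0.0875] zmax 0.1 topmean [0.4199 0.0934 0.0935] rect mm [422.8  95.7] [42.4 43.6] 12.3
white px [360.6 236.4] n 127 med [ 0.7178 -0.1739  0.0696] zmax 0.077 topmean [ 0.7174 -0.1739  0.0711] rect mm [ 720.  -170.9] [67.2 57.8] 14.1
```

View pics/crop1.png

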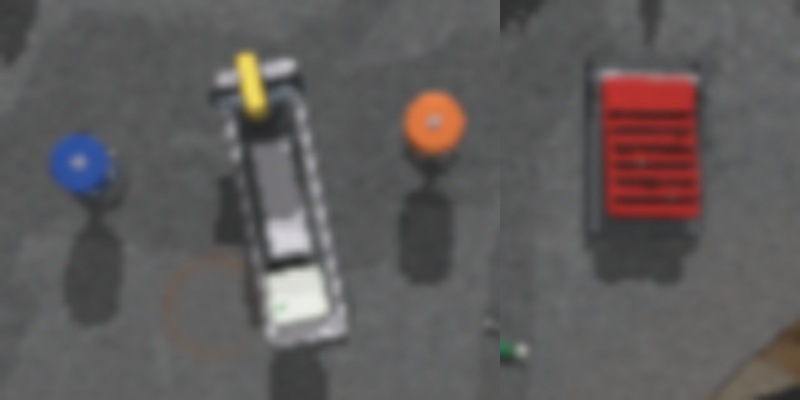

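```bash
python3 -m pendant '[{"jaw":0,"linear":[0,0,0],"twist":-6},{"jaw":0,"linear":[0,0,0],"twist":-6},{"jaw":0,"linear":[0,0,0],"twist":-6},{"jaw":0,"linear":[-2.5,-2.5,0],"twist":0},{"jaw":0,"linear":[-2.5,-2.5,0],"twist":0},{"jaw":0,"linear":[-2.5,-2.5,0],"twist":0},{"jaw":0,"linear":[-2.5,-2.5,0],"twist":0},{"jaw":0,"linear":[-2.5,-2.5,0],"twist":0},{"jaw":0,"linear":[-2.5,-2.5,0],"twist":0},{"jaw":0,"linear":[-2.5,-2.5,0],"twist":0},{"jaw":0,"linear":[-2.5,-2.5,0],"twist":0},{"jaw":0,"linear":[-2.5,-2.5,0],"twist":0}]' 20
python3 -m pendant '[{"jaw":0,"linear":[-0.7,-3.5,0],"twist":0},{"jaw":0,"linear":[-0.7,-3.5,0],"twist":0},{"jaw":0,"linear":[-0.7,-3.5,0],"twist":0},{"jaw":0,"linear":[-0.7,-3.5,0],"twist":0},{"jaw":0,"linear":[-0.7,-3.5,0],"twist":0},{"jaw":0,"linear":[-0.7,-3.5,0],"twist":0},{"jaw":0,"linear":[-0.7,-3.5,0],"twist":0},{"jaw":0,"linear":[-0.7,-3.5,0],"twist":0},{"jaw":0,"linear":[-0.7,-3.5,0],"twist":0},{"jaw":0,"linear":[-0.7,-3.5,0],"twist":0},{"jaw":0,"linear":[-0.7,-3.5,0],"twist":0},{"jaw":0,"linear":[-0.7,-3.5,0],"twist":0}]'
```

```text
time: 1.1
position: [0.4198, 0.3668, 0.2392]
tool_rot: [0.001, 1.0, -0.0, -0.0]
ft_force: [0.5, 0.6, 0.5]
grip_width: 0.0153
grip_force: 0.0
time: 2.1
position: [0.5017, -0.0536, 0.2393]
tool_rot: [0.001, 1.0, 0.0, -0.0]
ft_force: [0.4, 0.9, -0.4]
grip_width: 0.0004
grip_force: 0.0
```

```bash
python3 -m pendant '[{"jaw":0,"linear":[-0.1,-3.5,0],"twist":0},{"jaw":0,"linear":[-0.1,-3.5,0],"twist":0},{"jaw":0,"linear":[-0.1,-3.5,0],"twist":0},{"jaw":0,"linear":[-0.1,-3.5,0],"twist":0},{"jaw":0,"linear":[-0.1,-3.5,3],"twist":0},{"jaw":0,"linear":[0,-2.8,3],"twist":0},{"jaw":0,"linear":[0,0,3],"twist":0},{"jaw":0,"linear":[0,0,3],"twist":0},{"jaw":0,"linear":[0,0,3],"twist":0},{"jaw":0,"linear":[0,0,1],"twist":0},{"jaw":0,"linear":[0,0,0],"twist":0}]'
python3 - <<'E'
from m import *
c=cam('scene'); P=pts(c)
blobs(c,P,(0,150,60),(4,255,255),.01,.08,(.3,.75,-.4,.35),'red')
cv2.imwrite('pics/ped.png',cv2.resize(c['color'][210:320,270:400],None,fx=4,fy=4))
E
```

```text
time: 3.02
position: [0.5044, -0.2502, 0.0796]
tool_rot: [0.001, 1.0, 0.002, -0.003]
ft_force: [-0.0, 1.4, 0.4]
grip_width: 0.0007
grip_force: 0.0
red px [331.6 277.7] n 231 med [ 0.5243 -0.2734  0.0392] zmax 0.066 topmean [ 0.4939 -0.2691  0.0464] rect mm [ 530.2 -264.6] [ 66.6 103.4] 88.1
```

View pics/ped.png

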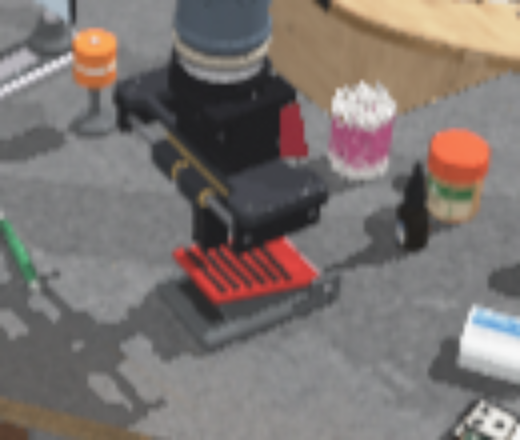

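The closed fingers stand over the pedal's ribs (crop ~(230,240)), 13 mm short in y. I'll correct that and press.

```bash
python3 -m pendant '[{"jaw":0,"linear":[0,-1.3,0],"twist":0},{"jaw":0,"linear":[0,0,1],"twist":0},{"jaw":0,"linear":[0,0,1],"twist":0},{"jaw":0,"linear":[0,0,0.6],"twist":0},{"jaw":0,"linear":[0,0,0.5],"twist":0},{"jaw":0,"linear":[0,0,0.4],"twist":0},{"jaw":0,"linear":[0,0,0.2],"twist":0},{"jaw":0,"linear":[0,0,0],"twist":0}]'
```

```text
time: 3.73
position: [0.5059, -0.2652, 0.0455]
tool_rot: [0.001, 1.0, -0.001, -0.0]
ft_force: [-3.3, -2.7, 5.9]
grip_width: -0.0001
grip_force: 3.1
```

```bash
python3 -m pendant '[{"jaw":0,"linear":[0,0,0.2],"twist":0},{"jaw":0,"linear":[0,0,0.2],"twist":0},{"jaw":0,"linear":[0,0,0],"twist":0}]'
```

```text
time: 3.98
position: [0.5058, -0.2652, 0.0431]
tool_rot: [0.001, 1.0, -0.001, -0.0]
ft_force: [-6.0, -3.1, 14.0]
grip_width: 0.0006
grip_force: 6.9
```

```bash
python3 -m pendant '[{"jaw":0,"linear":[0,0,0.15],"twist":0},{"jaw":0,"linear":[0,0,0],"twist":0},{"jaw":0,"linear":[0,0,0],"twist":0},{"jaw":0,"linear":[0,0,0],"twist":0},{"jaw":0,"linear":[0,0,0],"twist":0},{"jaw":0,"linear":[0,0,0],"twist":0}]'
python3 - <<'E'
from h import *
c=cam('scene'); P=pts(c)
hsv=cv2.cvtColor(c['color'],cv2.COLOR_BGR2HSV); m=(cv2.inRange(hsv,(0,150,60),(4,255,255))>0)
m&=(P[...,0]>.45)&(P[...,0]<.62)&(P[...,1]>-.32)&(P[...,1]<-.2)&(P[...,2]>.005)&(P[...,2]<.05)
Q=P[m]; A=np.c_[Q[:,0],np.ones(len(Q))]; print(np.linalg.lstsq(A,Q[:,2],rcond=None)[0], np.median(Q,0), len(Q))
print(robot.get_obs()['ft_force'])
c=cam('top')
for n in('scene','top'):
    x=cam(n); cv2.imwrite(f'pics/dn_{n}.png',x['color'])
E
python3 -m pendant '[{"jaw":0,"linear":[0,0,0],"twist":0},{"jaw":0,"linear":[0,0,0],"twist":0},{"jaw":0,"linear":[0,0,0],"twist":0}]'
```

```text
time: 4.48
position: [0.5058, -0.2652, 0.0428]
tool_rot: [0.001, 1.0, -0.001, -0.0]
ft_force: [-6.4, -1.9, 22.7]
grip_width: 0.0005
grip_force: 11.1
[-0.00095776  0.02546221] [ 0.49519211 -0.27972607  0.02488366] 115
[-7.30143539 -1.12167768 22.29095516]
time: 4.93
position: [0.5058, -0.2653, 0.0429]
tool_rot: [0.001, 1.0, -0.001, -0.0]
ft_force: [-6.8, -1.3, 21.7]
grip_width: 0.0006
grip_force: 11.1
```

Plate slope is about 0, its top is at 25 mm, and it was held for about 0.9 s with 22 N. Next I lift off and go to the mirror.

```bash
python3 -m pendant '[{"jaw":0,"linear":[0,0,-1],"twist":0},{"jaw":0,"linear":[0,0,-3.5],"twist":0},{"jaw":0.5,"linear":[0,0,-4],"twist":0},{"jaw":0.5,"linear":[0,0,-4],"twist":0},{"jaw":0.5,"linear":[0,0,-4],"twist":0},{"jaw":0.5,"linear":[0,0,-3],"twist":0},{"jaw":0.5,"linear":[-0.5,3.5,0],"twist":0},{"jaw":0.5,"linear":[-0.5,3.5,0],"twist":0},{"jaw":0.5,"linear":[-0.5,3.5,0],"twist":0},{"jaw":0.5,"linear":[-0.5,3.5,0],"twist":0},{"jaw":0.5,"linear":[-0.5,3.5,0],"twist":0},{"jaw":0.5,"linear":[-0.5,3.5,0],"twist":0}]'
python3 -m pendant '[{"jaw":0.5,"linear":[-0.5,3.5,0],"twist":0},{"jaw":0.5,"linear":[-0.5,3.5,0],"twist":0},{"jaw":0.5,"linear":[-0.5,3.5,0],"twist":0},{"jaw":0.5,"linear":[-0.5,3.5,0],"twist":0},{"jaw":0.5,"linear":[-0.5,3.5,0],"twist":0},{"jaw":0.5,"linear":[0,0,0],"twist":-5.5},{"jaw":0.5,"linear":[0,0,0],"twist":-5.5},{"jaw":0.5,"linear":[0,0,0],"twist":0}]'
python3 - <<'E'
from h import *
# refine axis & camera body by the earlier (unoccluded) pictures: contours cast on known heights
c=dict(np.load('top0.npz'));hsv=cv2.cvtColor(c['color'],cv2.COLOR_BGR2HSV);P=pts(c)
def cen(lo,hi,roi,z,n):
    m=cv2.inRange(hsv,lo,hi); k=np.zeros_like(m); k[roi[0]:roi[1],roi[2]:roi[3]]=1; m*=k
    v,u=np.nonzero(m); r=cv2.minAreaRect(np.c_[u,v].astype(np.float32)); print(n,len(u),ray(c,u.mean(),v.mean(),z).round(4),ray(c,*r[0],z).round(4),r[1:])
cen((20,120,100),(35,255,255),(175,200,240,260),.148,'grip')
cen((5,120,100),(16,255,255),(180,210,275,300),.095,'orange')
cen((0,0,170),(90,60,255),(222,237,250,270),.095,'cam')
o=robot.get_obs();print(o['q'],o['ft_force'])
E
```

```text
time: 5.93
position: [0.5362, -0.0523, 0.2344]
tool_rot: [0.001, 1.0, 0.001, -0.001]
ft_force: [-0.4, -0.9, 0.4]
grip_width: 0.0431
grip_force: 0.0
time: 6.6
position: [0.5614, 0.1219, 0.2341]
tool_rot: [-0.096, 0.995, 0.0, -0.001]
ft_force: [0.6, 0.1, -0.4]
grip_width: 0.0434
grip_force: 0.0
grip 49 [0.5592 0.1236 0.148 ] [0.5598 0.1233 0.148 ] ((11.507928848266602, 4.274373531341553), 80.53767395019531)
orange 111 [0.5406 0.0019 0.095 ] [0.5401 0.0014 0.095 ] ((11.0, 11.0), 90.0)
cam 111 [0.4225 0.0964 0.095 ] [0.4228 0.0956 0.095 ] ((10.046813011169434, 11.411195755004883), 82.87498474121094)
[ 1.90022613e-02  4.66438593e-01  1.56656678e+00  7.25064717e-04
  1.11045532e+00 -1.74525319e+00] [ 0.62786476  0.12478511 -0.39143928]
```

```bash
python3 -m pendant '[{"jaw":0.5,"linear":[0.1,0.1,3],"twist":0},{"jaw":0.5,"linear":[0,0,3],"twist":0},{"jaw":0.5,"linear":[0,0,2],"twist":0},{"jaw":0.5,"linear":[0,0,1.5],"twist":0},{"jaw":0.5,"linear":[0,0,0.7],"twist":0},{"jaw":0.5,"linear":[0,0,0],"twist":0}]' 20
python3 - <<'E'
from h import *
c=cam('scene');cv2.imwrite('pics/grip.png',cv2.resize(c['color'][150:250,220:340],None,fx=5,fy=5,interpolation=2))
E
```

```text
time: 7.1
position: [0.5596, 0.1208, 0.131]
tool_rot: [-0.093, 0.996, 0.0, -0.002]
ft_force: [-0.4, -0.4, 0.1]
grip_width: 0.0436
grip_force: 0.0
```

View pics/grip.png

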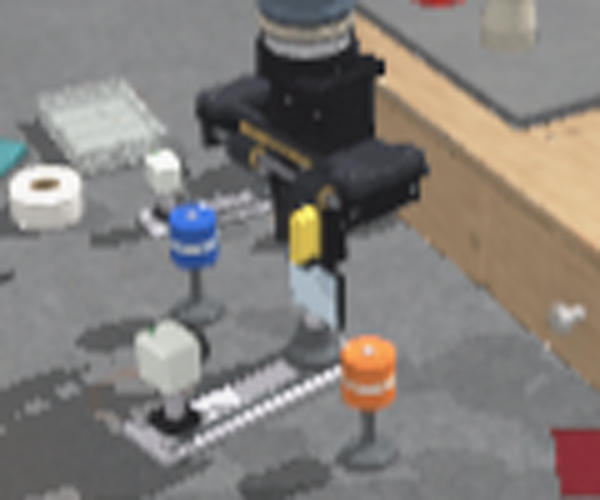

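The yellow grip (crop ~(305,235)) lies between the fingers. I shift 2 mm in y and close.

```bash
python3 -m pendant '[{"jaw":0.5,"linear":[0,0.25,0],"twist":0},{"jaw":0.1,"linear":[0,0,0],"twist":0},{"jaw":0,"linear":[0,0,0],"twist":0},{"jaw":0,"linear":[0,0,0],"twist":0},{"jaw":0,"linear":[0,0,0],"twist":0},{"jaw":0,"linear":[0,0,0],"twist":0}]' 20
```

```text
time: 7.65
position: [0.5608, 0.1236, 0.1334]
tool_rot: [-0.095, 0.996, -0.0, 0.0]
ft_force: [0.6, 0.2, -0.1]
grip_width: 0.018
grip_force: 0.0
```

```bash
python3 -m pendant '[{"jaw":0,"linear":[0,0,0],"twist":0},{"jaw":0,"linear":[0,0,0],"twist":0},{"jaw":0,"linear":[0,0,0],"twist":0},{"jaw":0,"linear":[0,0,0],"twist":0}]' 20
```

```text
time: 7.98
position: [0.5606, 0.1245, 0.1332]
tool_rot: [-0.094, 0.996, 0.001, 0.0]
ft_force: [-1.3, 4.9, 2.5]
grip_width: 0.0118
grip_force: 20.0
```

```bash
python3 -m pendant '[{"jaw":0,"linear":[0,0.1,0],"twist":0},{"jaw":0,"linear":[0,0,0],"twist":-4.4},{"jaw":0,"linear":[0,0,0],"twist":-4.4},{"jaw":0,"linear":[0,0,0],"twist":-4.4},{"jaw":0,"linear":[0,0,0],"twist":-4.4},{"jaw":0,"linear":[0,0,0],"twist":-4.4},{"jaw":0,"linear":[0,0,0],"twist":-4.4},{"jaw":0,"linear":[0,0,0],"twist":-4.4},{"jaw":0,"linear":[0,0,0],"twist":-4.4},{"jaw":0,"linear":[0,0,0],"twist":0},{"jaw":0,"linear":[0,0,0],"twist":0},{"jaw":0,"linear":[0,0,0],"twist":0}]'
cat > chk.py <<'E'
from m import *
o=robot.get_obs();q=o['tool_rot'];b=np.degrees(np.arctan2(q[1],q[0]));print('mirror x bearing from tool',2*b-180, 'want 46.0',o['position'],o['ft_force'],o['moment'],o['grip_force'])
c=cam('scene');P=pts(c);B=(.3,.75,-.4,.35)
blobs(c,P,(20,120,100),(35,255,255),.03,.2,(.5,.62,.05,.2),'yellow')
cv2.imwrite('pics/'+sys.argv[1],cv2.resize(c['color'][150:250,220:340],None,fx=5,fy=5,interpolation=2))
# glass normal from depth below the grip
m=(abs(P[...,0]-.56)<.035)&(abs(P[...,1]-.123)<.035)&(P[...,2]>.055)&(P[...,2]<.097)
Q=P[m][:,:2]; print(len(Q)); l=cv2.fitLine(Q.astype(np.float32),cv2.DIST_HUBER,0,.002,.01).ravel(); print('face line bearing (want 136)',np.degrees(np.arctan2(l[1],l[0]))%180,Q.mean(0))
E
python3 chk.py turned.png
```

```text
time: 8.98
position: [0.5612, 0.1236, 0.1332]
tool_rot: [-0.391, 0.921, -0.001, 0.0]
ft_force: [1.4, -2.5, 3.3]
grip_width: 0.012
grip_force: 20.0
mirror x bearing from tool 45.97440878171787 want 46.0 [0.56118971 0.12357537 0.1332126 ] [ 1.42514439 -2.46064055  3.26601159] [-0.39998473 -0.09948629 -0.06572749] 20.00031045405194
yellow px [281.1 196.8] n 34 med [0.551  0.1117 0.1374] zmax 0.15 topmean [0.5543 0.118  0.1473] rect mm [554.6 120.3] [30.3  8.5] 61.0
137
face line bearing (want 136) 136.47523 [0.56225213 0.12502881]
```

View pics/turned.png

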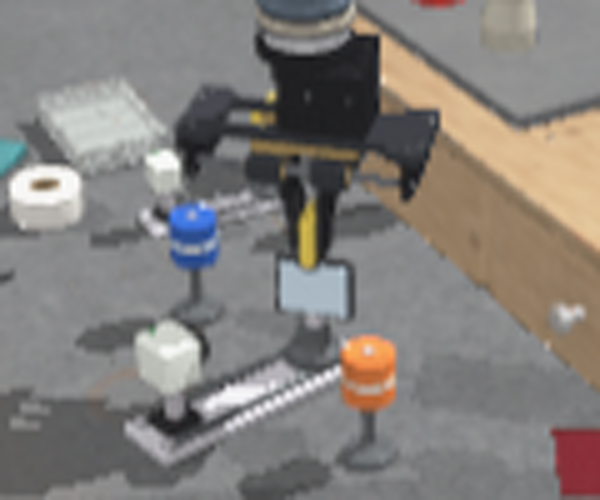

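The mirror is gripped (yellow at crop (308,230)) and its glass (315,290) has turned toward the orange side. The depth fit puts the face at 136.5°, against 136° wanted, and nothing else has moved. I'm handing in.

```bash
python3 -m pendant '[{"jaw":0,"linear":[0,0,0],"twist":0},{"jaw":0,"linear":[0,0,0],"twist":0},{"jaw":0,"linear":[0,0,0],"twist":0}]'; python3 -c "from rig import robot; print(robot.hand_in())"
```

```text
time: 9.28
position: [0.5612, 0.1237, 0.1332]
tool_rot: [-0.391, 0.92, -0.001, 0.0]
ft_force: [1.0, -5.8, 4.1]
grip_width: 0.0118
grip_force: 20.0
the job is handed in; nothing more can be done
None
```

I pressed the pedal to its stop and held it there for about 0.9 s, then turned the mirror to within about half a degree of the angle that centres the orange marker; I handed in at 9.3 s with the fingers still holding it, and no verdict came back.

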